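Change the copper-strip spool on the de-reeling stand

ROBOT

A 6-joint arm with a two-finger parallel gripper is mounted at the origin on a cart in front of the work surface, level with it; the furniture and walls round the work are solid. World frame = base frame: x ahead of the robot, y to its left, z up, the work surface at z = 0. Lengths are in m, angles in rad, forces in N, time in s.
With the tool pointing down it reaches from about 0.425 to 0.95 m from the base axis. Payload 3.5 kg.
Tool frame: the origin (TCP) lies between the finger pads; the fingertips stand 14 mm ahead of it and the grasp point (between the pads) lies 5 mm behind it; z points along the fingers, y is the line along which they close (so a half turn about z gives the same grasp; the last joint's range is limited). The gripper opens to 85 mm and grips with 20 to 120 N. Pads are 22 mm wide; open, the fingers measure 114 mm over their backs; the gripper's body (76 mm by 85 mm) begins 54 mm behind the grasp point. The pads swing forward as they close: fully open they stand 13 mm farther back than shut.
Start: joints at [1.114, 0.286, 1.577, -0, 1.279, -0.15], TCP at [0.204, 0.643, 0.245] pointing down, gripper open.
Joint ranges: [-2.77, 2.77], [-0.9, 2.22], [0.21, 2.48], [-1.53, 4.67], [0.24, 2.81], [-2.84, 2.84]. Speed limits (rad/s): [2.79, 2.79, 3.14, 3.14, 3.14, 3.14].

INTERFACE

Orientations are given as a unit quaternion [x, y, z, w].
In Python, from plant import * gives the robot as it stands.
- The arm moves only by the tool step_arm, never from a script. Its argument "commands" is a list of rows, each an object of numbers: "gripper": the gripper's target within -1 to 1 (shut at 1, half-way at 0, fully open at -1); "x", "y", "z": the shift along the tool's x, y, z in mm; "spin": the turn about the tool's z in degrees. A call has exactly 10 rows; each row shifts and turns the commanded pose from where the row before left it, along the tool's axes as they then stand; what a row does not reach is not made up. A row lasts 1/10 s, in which the tool goes at most 50 mm and 8.59 degrees, less where a joint would pass 70% of its speed; a pose out of reach is approached as far as the arm can. A call with a gripper value outside its range is refused whole. The fingers move at their own pace and stop on an object; "force" is the grip in N (left out, the last holds). Time passes only in rows, so rows that do not move let the fingers close, or fill a call up. It gives the time, the measured TCP pose, the force, the opening and the grip force at its end, in the units of the state.
- get_state(): the state, without advancing time (a new reading comes with each control period).
- read_camera(name): name is "scene" or "top" or "wrist"; returns a dict with "color" (420x560x3 uint8, red, green, blue), "z_map" (420x560 float32, m along the optical axis (not along the pixel's ray), 0 where there is no reading), "fx", "fy", "cx", "cy" (pixels), "distortion" ([k1, k2, p1, p2, k3] as OpenCV has them; the pictures are not rectified), "eye" and "attitude" of the camera in the world; the wrist camera has in their place "mount" (4x4, takes a point from camera to tool coordinates, whose origin is the TCP and whose axes are the flange's). Camera axes: x right, y up, looking along -z (the intrinsics and any distortion apply to the point x, -y, -z); pixel columns grow to the right and rows downward; lengths in m; the calibration is good to about 2 mm. A picture is of the moment at which its call begins: read the wrist's pose just before it.
- sign_off(): hands the job in; it is judged then, once.
The state is a dict: "time": time; "qpos": joint angles; "dq": joint speeds; "joint_efforts": joint torques, N m; "eef_pos": TCP position; "tcp_rot": TCP orientation; "contact_force": force on the tool from outside, world axes, zero at the start; "wrist_torque": the same for the moment, N m; "opening": opening from 0.0 (shut) to 1.0 (fully open); "finger_force": force on a finger pad.
Only numpy, scipy, OpenCV 4.12 (cv2) and the standard library are available. Lean on these libraries where they do the work, as an engineer would, in place of code of your own. Each camera call takes 0.05 s, during which the arm holds its last target. There are 200 camera calls.

TASK

The spool on the upright spindle is used up: lift it off and set it down in the shallow tray. Then take the full spool of copper strip off the sloping rack's peg, lower it (do not drop it) over the spindle, flanges down, until it is fully home on the turntable, and last turn the wing screw on top of the spindle clockwise (seen from above) until it stops tight. Leave the ring gauge, loupe and micrometer where they are.

Things in the scene. Friction and masses are not known exactly. Their poses are not given: they have to be found in the camera images.
- empty_center (a point): Centre of the empty spool, 45 mm above its underside. Grey tube 90 mm tall, 48 mm outside, 37 mm bore right through; 80 mm flanges at 0-4 and 42-46 mm height, nothing wound between; bare neck (grip here) from 46 to 90 mm, its middle 24 mm along +z from here. z: its axis, out of the neck. About 0.12 kg. Starts on the spindle, neck up.
- full_center (a point): Centre of the full spool, 45 mm above its underside: same spool (90 tall, tube 48, bore 37, 80 mm flanges at 0-4 and 42-46, bare neck 46-90 mm, its middle 24 mm along +z from here) but wound with copper strip to 72 mm diameter between the flanges. z: its axis, out of the neck. 0.3-0.55 kg. Starts on the rack's peg with 2.5 mm play, leaning 28 degrees.
- rack_peg (a point): Tip of the rack's steel peg, 32 mm diameter, 36 mm long, square to the rack's 28 degree slope (grey bent sheet, 84 mm wide, fixed; its y is level, across the slope). The peg leans as the spool on it does (read its axis): draw it at least 36 mm along its own +z to clear. A measuring machine, 0.24 m high, begins 60-150 mm left of the rack: keep the hand off it.
- spindle_seat (a point): Centre of the turntable's top on the stand (round grey foot, 104 mm diameter, fixed), 18 mm above the bench. A spool that is home rests its underside here, centre 45 mm above. z is up. The spindle is 32 mm in diameter up to 75 mm above here, tapers to 22 mm at 88 mm, and carries the wing screw, whose top is 118 mm above here. A spool's bore passes over the wing screw with 3.8 mm to spare.
- wing (a point): Centre of the wing screw's flat bar, on top of the spindle: 28 mm long along this x, 9 mm thick along this y, 26 mm tall (13 mm up and down from here), 105 mm above the turntable. With a spool home its tube ends 15 mm below this point, so the bar stands 28 mm clear of it. Turns about the vertical.
- wing_screw (a joint): Angle of the wing screw (rad): grows as it is turned clockwise seen from above, 2.0 at the tight stop. It starts slack between 0 and 0.4, and stays where it is left (friction 0.06 N m).
- tray_floor (a point): Centre of the floor of the shallow rectangular tray, 4 mm above the bench. The tray measures 135 mm along x by 190 mm along y with a rim 9 mm high, and is fixed. A spool of 80 mm lies well inside it at its centre.
- empty_spool: The empty spool; origin at the centre of its underside, z out of the neck.
- full_spool: The full spool; origin at the centre of its underside, z out of the neck.
- ring_gauge: Bystander: steel ring gauge, diameter 58 mm, 18 mm high, origin under its centre.
- loupe: Bystander: black loupe, diameter 41 mm, 31 mm high, origin under its centre.
- micrometer: Bystander: micrometer, 130 mm long, 16 mm high, lying; origin under its centre.

How it is judged:
On the way, in this order (a step that is already met when the one before it is completed fails the run):
1. the empty spool rests in the tray, released (x of empty_center in the frame of tray_floor between -0.05 and 0.05 m and y of empty_center in the frame of tray_floor between -0.075 and 0.075 m and z of empty_center in the frame of tray_floor below 0.056 m and contact force between the fingers and empty_spool below 0.2 N), for 0.2 s.
2. the full spool is drawn off the peg of the rack (distance between full_center and rack_peg above 0.06 m), for 0.1 s.
3. the full spool is fully home on the spindle, upright, neck up, and released (horizontal distance between full_center and spindle_seat below 0.005 m and z of full_center in the frame of spindle_seat between 0.04 and 0.049 m and angle between full_center's own z axis and vertical below 0.06 rad and contact force between the fingers and full_spool below 0.2 N), for 0.2 s.
4. the wing screw is turned clockwise to its stop (value of joint wing_screw above 1.85 rad), for 0.2 s.
At the end, for the whole second after the job is handed in: Empty spool at rest in the tray (centre within 50 x 75 mm of the tray's centre, at most 56 mm above its floor); full spool at rest home on the spindle, neck up (5 mm off axis, 4 mm off the turntable, 0.06 rad at most); wing screw within 0.15 rad of its stop (x of empty_center in the frame of tray_floor between -0.05 and 0.05 m and y of empty_center in the frame of tray_floor between -0.075 and 0.075 m and z of empty_center in the frame of tray_floor below 0.056 m and horizontal distance between full_center and spindle_seat below 0.005 m and z of full_center in the frame of spindle_seat between 0.04 and 0.049 m and angle between full_center's own z axis and vertical below 0.06 rad and value of joint wing_screw above 1.85 rad and linear speed of each of full_spool, empty_spool below 0.02 m/s); the robot touches nothing.
It fails at once if ring_gauge moved more than 25 mm (distance of ring_gauge from where it was at the start of the episode above 0.025 m).
It fails at once if loupe moved more than 25 mm (distance of loupe from where it was at the start of the episode above 0.025 m).
It fails at once if micrometer moved more than 25 mm (distance of micrometer from where it was at the start of the episode above 0.025 m).
It fails at once if the full spool is dropped (faster than 0.5 m/s with no finger on it) (contact force between the fingers and full_spool below 0.1 N and linear speed of full_spool above 0.5 m/s).
It also fails if it takes over 72 s, if anything falls off the work surface, if the arm or the gripper's body presses on something with over 40 N, if the wrist force passes 120 N, or if a joint passes its speed limit or range.

## Working session

There is one attempt and no reset: what is moved stays moved. The work goes in short steps, Python scripts to look and compute and a tool call to move; the robot and the scene stay as the last step left them, time stands still between calls to the robot, and variables do not carry over. Pictures are saved under pics/ and viewed, at most 10 in all, crops included, and the job is handed in when it is done.

Besides the shell and the picture viewer there is one more tool, called after "Emit:" as name(argument=value, ...), one argument or row to a line, values as JSON. step_arm: Moves the arm, as the interface text tells. Its arguments: {"type":"object","properties":{"commands":{"type":"array"},"force":{"type":"number"}},"required":["commands"]}

```bash
ls; mkdir -p pics; cat > h.py <<'E'
from plant import *
import numpy as np, cv2
from scipy.spatial.transform import Rotation as R
def cloud(name):
    s=get_state(); d=read_camera(name)
    K=np.array([[d['fx'],0,d['cx']],[0,d['fy'],d['cy']],[0,0,1.]])
    H,W=d['z_map'].shape
    u,v=np.meshgrid(np.arange(W),np.arange(H))
    p=cv2.undistortPoints(np.stack([u,v],-1).reshape(-1,1,2).astype(np.float64),K,np.array(d['distortion'],float)).reshape(H,W,2)
    z=d['z_map'].astype(float)
    P=np.stack([p[...,0]*z,-p[...,1]*z,-z],-1)
    if 'mount' in d:
        M=np.array(d['mount']); P=P@M[:3,:3].T+M[:3,3]
        P=P@R.from_quat(s['tcp_rot']).as_matrix().T+np.array(s['eef_pos'])
    else:
        A=np.array(d['attitude']); A=A if A.shape==(3,3) else R.from_quat(A).as_matrix()
        P=P@A.T+np.array(d['eye'])
    P[z<=0]=np.nan
    return d['color'],P
def save(c,n): cv2.imwrite('pics/'+n,cv2.cvtColor(np.ascontiguousarray(c),cv2.COLOR_RGB2BGR))
E
python3 - <<'E'
from h import *
s=get_state(); print(s)
a=[]
for n in ['top','scene']:
    c,P=cloud(n); save(c,n+'.png'); np.savez(n+'.npz',c=c,P=P)
    print(n,np.nanmin(P.reshape(-1,3),0),np.nanmax(P.reshape(-1,3),0))
E
```

```text
pics
{'time': 0.0, 'qpos': array([ 1.11401629e+00,  2.87178001e-01,  1.57820511e+00, -2.53273453e-05,
        1.27858537e+00, -1.50016763e-01]), 'dq': array([ 0.00072857, -0.00201544,  0.0019615 ,  0.0001125 ,  0.00209254,
        0.00193223]), 'joint_efforts': array([ 1.17844385e-03, -4.05970752e+01, -2.92634082e+01, -4.64380662e-05,
        5.59118431e-03,  1.17551724e-05]), 'eef_pos': array([0.20353835, 0.64291705, 0.24392369]), 'tcp_rot': array([ 1.52777209e-01,  9.88259942e-01, -1.13727877e-03, -3.43338098e-04]), 'contact_force': array([ 0.61646259,  0.41345354, -0.12727313]), 'wrist_torque': array([-0.00345548, -0.03075309,  0.04755082]), 'finger_force': 0.0, 'opening': 1.0045551584035513}
top [-0.21170317 -0.96819853 -0.79650464] [1.00151262 0.95521592 0.52800202]
scene [-0.05683862 -1.29728705 -0.79227959] [1.2397742  0.46741498 0.49228403]
```

View pics/top.png

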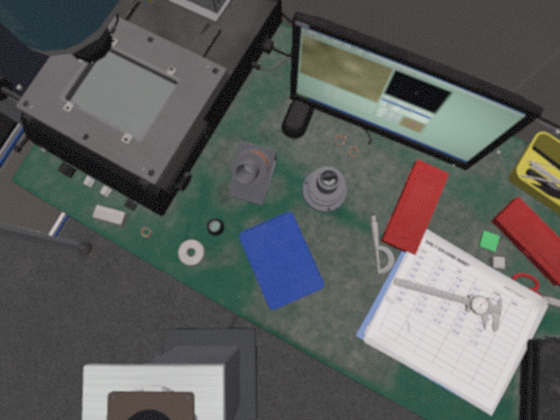

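View pics/scene.png

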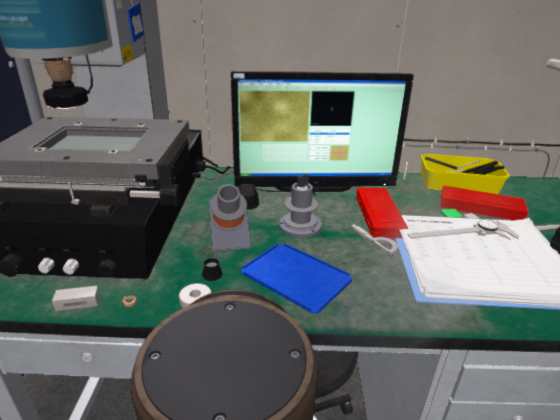

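The top view shows the empty spool on the spindle at about (326,185), the full spool on the rack at (250,170) and the tray at (282,260). The ring gauge is at (191,252), the loupe at (216,227), the micrometer at (380,245) and the machine at the upper left.

```bash
python3 - <<'E'
from h import *
T=np.load('top.npz');P=T['P'];c=T['c'].astype(int)
S=np.load('scene.npz');Q=S['P'];sc=S['c'].astype(int)
np.set_printoptions(precision=4,suppress=True)
for n,(u,v) in dict(ring=(183,252),loupe=(216,227),tray=(282,260),mic=(378,240),bench=(300,220),mach=(180,170),wing=(327,176),rack=(250,195),mouse=(297,118),monitor=(390,90)).items(): print(n,P[v,u])
# tray by blue
for X,C,nm in ((P,c,'top'),(Q,sc,'scene')):
    m=(C[...,2]>C[...,0]+60)&(C[...,2]>C[...,1]+40)&(abs(X[...,2])<.04)&(X[...,1]>-.6)
    n,l,st,_=cv2.connectedComponentsWithStats(m.astype(np.uint8)); k=1+st[1:,4].argmax()
    p=X[l==k]; p=p[~np.isnan(p[:,0])]
    print(nm,'tray',cv2.minAreaRect((p[:,:2]*1000).astype(np.float32)),np.median(p[:,2]),len(p))
def circ(p):
    A=np.c_[2*p[:,:2],np.ones(len(p))]; b=(p[:,:2]**2).sum(1)
    x=np.linalg.lstsq(A,b,rcond=None)[0]; return x[:2],np.sqrt(x[2]+x[:2]@x[:2])
ctr=P[185,326,:2]
for X,nm in ((P,'top'),(Q,'scene')):
    p=X.reshape(-1,3);p=p[~np.isnan(p[:,0])]
    p=p[np.hypot(*(p[:,:2]-ctr).T)<.075]; 
    print(nm,np.histogram(p[:,2],bins=np.arange(0,.15,.01))[0])
    for a,b in ((.01,.02),(.056,.068),(.07,.1),(.1,.115),(.116,.14)):
        q=p[(p[:,2]>a)&(p[:,2]<b)]
        if len(q)>5: print(a,b,len(q),q.mean(0),cv2.minEnclosingCircle((q[:,:2]*1000).astype(np.float32)))
# rack
pk=P[170,250]; print('rack pk',pk)
for v in range(145,205,5): print(v,[tuple((1000*P[v,u]).round().tolist()) for u in range(230,280,12)])
# machine
m=P.reshape(-1,3); m=m[(m[:,2]>.15)&(m[:,2]<.28)]; print(m.min(0),m.max(0))
E
```

```text
ring [ 0.3995 -0.0711  0.0178]
loupe [ 0.4543 -0.1463  0.0213]
tray [nan nan nan]
mic [ 0.4174 -0.5112  0.0126]
bench [ 0.4694 -0.3372  0.0003]
mach [ 0.5288 -0.1144  0.2288]
wing [ 0.5356 -0.3896  0.1357]
rack [ 0.5291 -0.2231  0.0101]
mouse [ 0.706  -0.3366  0.0339]
monitor [ 0.6827 -0.5105  0.2127]
top tray ((379.47344970703125, -290.8263244628906), (189.37783813476562, 134.11837768554688), 22.47314453125) 0.003989347956791733 4965
scene tray ((380.64251708984375, -296.8290710449219), (191.70062255859375, 150.88351440429688), 22.123632431030273) 0.0022295393357169013 4299
top [829 405 125   0   0   4 525  28  38  81 218  33  18  65]
0.01 0.02 405 [ 0.5177 -0.387   0.013 ] ((537.9542236328125, -395.01922607421875), 51.630409240722656)
0.056 0.068 519 [ 0.5314 -0.3927  0.0642] ((538.7652587890625, -395.35369873046875), 40.00812911987305)
0.07 0.1 147 [ 0.5307 -0.3914  0.0894] ((535.1754760742188, -393.4285583496094), 23.28178596496582)
0.1 0.115 246 [ 0.5362 -0.3944  0.1071] ((538.7256469726562, -395.3886413574219), 24.148075103759766)
0.116 0.14 88 [ 0.537  -0.3948  0.1321] ((538.5
[... 1432 characters left out ...]
2.0, 127.0), (566.0, -262.0, 46.0), (577.0, -289.0, 3.0)]
180 [(568.0, -175.0, 3.0), (539.0, -215.0, 108.0), (547.0, -238.0, 76.0), (559.0, -262.0, 30.0), (566.0, -288.0, -1.0)]
185 [(552.0, -177.0, 17.0), (551.0, -206.0, 21.0), (537.0, -237.0, 73.0), (547.0, -261.0, 28.0), (554.0, -288.0, -0.0)]
190 [(543.0, -176.0, 8.0), (541.0, -205.0, 14.0), (539.0, -233.0, 19.0), (542.0, -260.0, 4.0), (542.0, -288.0, -0.0)]
195 [(532.0, -176.0, 5.0), (529.0, -205.0, 11.0), (528.0, -233.0, 16.0), (531.0, -260.0, -1.0), (531.0, -288.0, -3.0)]
200 [(521.0, -175.0, -3.0), (520.0, -204.0, 2.0), (517.0, -232.0, 9.0), (518.0, -260.0, 1.0), (518.0, -287.0, -0.0)]
[ 0.4936 -0.8855  0.15  ] [0.948  0.3268 0.28  ]
```

```bash
cat > rack.py <<'E'
from h import *
from scipy.optimize import least_squares
np.set_printoptions(precision=4,suppress=True)
def axisfit(p,x0):
    # p points near spool; profile surface distance of spool: x=(cx,cy,cz,ax,ay) origin underside
    def res(x):
        d=np.array([x[3],x[4],1.]);d/=np.linalg.norm(d)
        q=p-x[:3]; h=q@d; r=np.linalg.norm(q-np.outer(h,d),axis=1)
        def box(r0,r1,h0,h1):
            a=np.maximum(np.abs(r-(r0+r1)/2)-(r1-r0)/2,0); b=np.maximum(np.abs(h-(h0+h1)/2)-(h1-h0)/2,0)
            o=np.hypot(a,b); i=np.minimum(np.minimum(r-r0,r1-r),np.minimum(h-h0,h1-h))
            return np.where(o>0,o,np.maximum(i,0))
        return np.minimum.reduce([box(.0185,.024,0,.09),box(.024,.04,.042,.046),box(.024,.036,.004,.042),box(.024,.04,0,.004)])
    f=least_squares(res,x0,loss='soft_l1',f_scale=.002); return f.x,np.median(res(f.x)),np.mean(res(f.x)<.004)
E
python3 - <<'E'
from rack import *
P=np.load('top.npz')['P'];Q=np.load('scene.npz')['P']
for nm,X in (('top',P),('scene',Q),('both',np.r_[P.reshape(-1,3),Q.reshape(-1,3)])):
    p=X.reshape(-1,3);p=p[~np.isnan(p[:,0])]
    p=p[(np.hypot(p[:,0]-.58,p[:,1]+.237)<.065)&(p[:,2]>.045)]
    for it in range(2):
        x,m,f=axisfit(p,[.605,-.237,.03,-.53,0] if it==0 else x)
        d=np.array([x[3],x[4],1.]);d/=np.linalg.norm(d)
        q=p-x[:3];h=q@d;r=np.linalg.norm(q-np.outer(h,d),axis=1)
        p=p[(r<.045)&(h>-.005)&(h<.1)]
    print(nm,len(p),x,m,f,'axis',d,np.degrees(np.arccos(d[2])),'lean az',np.degrees(np.arctan2(d[1],d[0])),'neckmid',x[:3]+.069*d,'top',x[:3]+.09*d)
T=np.load('top.npz')
for v,u in ((120,25),(165,90),(205,160),(208,168),(190,175),(150,200),(100,230)): print(u,v,P[v,u])
p=P.reshape(-1,3);m=p[(p[:,2]>.1)&(p[:,0]<.75)&(p[:,1]>-.2)]
for y in np.arange(-.2,.4,.05):
    k=m[(m[:,1]>=y)&(m[:,1]<y+.05)]
    if len(k): print('y%.2f minx %.3f maxz %.3f n %d'%(y,np.percentile(k[:,0],1),np.percentile(k[:,2],99.),len(k)))
for x in np.arange(.45,.8,.05):
    k=m[(m[:,0]>=x)&(m[:,0]<x+.05)&(m[:,2]>.14)]
    if len(k): print('x%.2f miny %.3f'%(x,k[:,1].min()))
E
```

```text
top 1376 [ 0.5966 -0.2372  0.0496 -0.5466  0.1893] 0.001250503402229139 0.9073135409123824 axis [-0.4731  0.1639  0.8656] 30.04583704773389 lean az 160.89625491029537 neckmid [ 0.564  -0.2259  0.1094] top [ 0.554  -0.2225  0.1275]
scene 1106 [ 0.588  -0.2344  0.0471 -0.5177  0.1645] 0.0008020714632741427 0.992773261065944 axis [-0.4549  0.1446  0.8787] 28.51182569327499 lean az 162.37197650946706 neckmid [ 0.5567 -0.2244  0.1077] top [ 0.5471 -0.2214  0.1262]
both 2407 [ 0.5905 -0.2344  0.0459 -0.535   0.1739] 0.0008990941110943659 0.9547138740222314 axis [-0.4663  0.1515  0.8716] 29.358718912511197 lean az 161.9961118925265 neckmid [ 0.5583 -0.2239  0.106 ] top [ 0.5485 -0.2207  0.1243]
25 120 [0.6897 0.2722 0.1197]
90 165 [0.5864 0.1221 0.0959]
160 205 [ 0.4974 -0.0318  0.0735]
168 208 [ 0.5023 -0.0327  0.0143]
175 190 [ 0.5384 -0.055   0.0401]
200 150 [ 0.6351 -0.1086  0.0305]
230 100 [ 0.7566 -0.1789  0.0347]
y-0.20 minx 0.574 maxz 0.238 n 1246
y-0.15 minx 0.511 maxz 0.238 n 3205
y-0.10 minx 0.498 maxz 0.400 n 3269
y-0.05 minx 0.510 maxz 0.497 n 5048
y-0.00 minx 0.536 maxz 0.522 n 5396
y0.05 minx 0.560 maxz 0.512 n 3175
y0.10 minx 0.588 maxz 0.239 n 2009
y0.15 minx 0.615 maxz 0.239 n 1359
y0.20 minx 0.640 maxz 0.237 n 417
y0.25 minx 0.668 maxz 0.215 n 383
y0.30 minx 0.728 maxz 0.124 n 80
y0.35 minx 0.730 maxz 0.104 n 1
x0.45 miny -0.098
x0.50 miny -0.126
x0.55 miny -0.155
x0.60 miny -0.162
x0.65 miny -0.186
x0.70 miny -0.199
```

Emit:
step_arm(
  commands=[
    {"gripper": -1,"x": -27.6,"y": -33.7,"z": -12},
    {"x": -27.6,"y": -33.7,"z": -12},
    {"x": -27.6,"y": -33.7,"z": -12},
    {"x": -27.6,"y": -33.7,"z": -12},
    {"x": -27.6,"y": -33.7,"z": -12},
    {"x": -27.6,"y": -33.7},
    {"x": -30.6,"y": -35.2},
    {"x": -30.6,"y": -35.2},
    {"x": -30.6,"y": -35.2},
    {"x": -30.6,"y": -35.2},
  ],
)

```text
invalid input
```

Emit:
step_arm(
  commands=[
    {"gripper": -1,"x": -27.6,"y": -33.7,"z": -12,"spin": 0},
    {"gripper": -1,"x": -27.6,"y": -33.7,"z": -12,"spin": 0},
    {"gripper": -1,"x": -27.6,"y": -33.7,"z": -12,"spin": 0},
    {"gripper": -1,"x": -27.6,"y": -33.7,"z": -12,"spin": 0},
    {"gripper": -1,"x": -27.6,"y": -33.7,"z": -12,"spin": 0},
    {"gripper": -1,"x": -27.6,"y": -33.7,"z": 0,"spin": 0},
    {"gripper": -1,"x": -30.6,"y": -35.2,"z": 0,"spin": 0},
    {"gripper": -1,"x": -30.6,"y": -35.2,"z": 0,"spin": 0},
    {"gripper": -1,"x": -30.6,"y": -35.2,"z": 0,"spin": 0},
    {"gripper": -1,"x": -30.6,"y": -35.2,"z": 0,"spin": 0},
  ],
)

```text
time: 1.1
eef_pos: [0.3748, 0.2277, 0.305]
tcp_rot: [0.153, 0.988, -0.0, -0.0]
contact_force: [0.8, 0.8, 0.1]
opening: 0.998
finger_force: 0.0
```

Emit:
step_arm(
  commands=[
    {"gripper": -1,"x": -30.6,"y": -35.2,"z": 0,"spin": 0},
    {"gripper": -1,"x": -30.6,"y": -35.2,"z": 0,"spin": 0},
    {"gripper": -1,"x": -30.6,"y": -35.2,"z": 0,"spin": 0},
    {"gripper": -1,"x": -11.6,"y": -41.3,"z": 0,"spin": 0},
    {"gripper": -1,"x": -11.6,"y": -41.3,"z": 0,"spin": 0},
    {"gripper": -1,"x": -11.6,"y": -41.3,"z": 0,"spin": 0},
    {"gripper": -1,"x": -11.6,"y": -41.3,"z": 0,"spin": 0},
    {"gripper": -1,"x": -11.6,"y": -41.3,"z": 0,"spin": 0},
    {"gripper": -1,"x": -11.6,"y": -41.3,"z": 0,"spin": 0},
    {"gripper": -1,"x": -11.6,"y": -41.3,"z": 0,"spin": 0},
  ],
)

```text
time: 2.1
eef_pos: [0.4198, -0.2006, 0.305]
tcp_rot: [0.153, 0.988, 0.0, -0.0]
contact_force: [0.4, -0.7, 0.8]
opening: 1.001
finger_force: 0.0
```

Emit:
step_arm(
  commands=[
    {"gripper": -1,"x": -34.3,"y": -30,"z": 0,"spin": 0},
    {"gripper": -1,"x": -34.3,"y": -30,"z": 0,"spin": 0},
    {"gripper": -1,"x": -34.3,"y": -30,"z": 0,"spin": 0},
    {"gripper": -1,"x": -34.3,"y": -30,"z": 0,"spin": 0},
    {"gripper": -1,"x": -34.3,"y": -30,"z": 0,"spin": 0},
    {"gripper": -1,"x": 0,"y": 0,"z": 0,"spin": 0},
    {"gripper": -1,"x": 0,"y": 0,"z": 0,"spin": 0},
    {"gripper": -1,"x": 0,"y": 0,"z": 0,"spin": 0},
    {"gripper": -1,"x": 0,"y": 0,"z": 0,"spin": 0},
    {"gripper": -1,"x": 0,"y": 0,"z": 0,"spin": 0},
  ],
)

```text
time: 3.1
eef_pos: [0.5386, -0.3928, 0.3065]
tcp_rot: [0.152, 0.988, -0.0, 0.001]
contact_force: [0.1, -0.7, -0.1]
opening: 1.003
finger_force: 0.0
```

```bash
python3 - <<'E'
from rack import *
s=get_state(); print(s['eef_pos'],s['qpos'])
c,P=cloud('wrist'); save(c,'w1.png'); np.savez('w1.npz',c=c,P=P)
p=P.reshape(-1,3);p=p[~np.isnan(p[:,0])]
print(p.min(0),p.max(0))
k=p[(np.hypot(p[:,0]-.538,p[:,1]+.395)<.06)]
for a,b in ((.01,.022),(.058,.068),(.1,.112),(.116,.15)):
    q=k[(k[:,2]>a)&(k[:,2]<b)]
    if len(q)>5: print(a,b,len(q),np.median(q[:,2]),cv2.minEnclosingCircle((q[:,:2]*1000).astype(np.float32)),cv2.minAreaRect((q[:,:2]*1000).astype(np.float32)))
E
```

```text
[ 0.5386 -0.3928  0.3065] [-0.7822  0.2291  1.5345  0.      1.3764 -2.047 ]
[ 0.2978 -0.8446 -0.0044] [ 0.9062 -0.0482  0.3814]
0.01 0.022 1503 0.01200223833536701 ((538.2896118164062, -396.7935791015625), 51.31817626953125) ((528.4434814453125, -392.501220703125), (101.26708984375, 80.81959533691406), 66.9145278930664)
0.058 0.068 2167 0.06391492361836235 ((538.7039184570312, -397.8304748535156), 39.93315124511719) ((538.9404907226562, -397.4278869628906), (78.1031265258789, 78.82815551757812), 50.1362419128418)
0.1 0.112 1122 0.10743175149737168 ((538.7674560546875, -397.9994812011719), 24.011632919311523) ((538.5919799804688, -397.5164794921875), (46.3818244934082, 46.892452239990234), 66.23397827148438)
0.116 0.15 446 0.13475188118199005 ((538.6525268554688, -397.6960754394531), 13.90050983428955) ((538.7342529296875, -397.6969299316406), (9.12210750579834, 27.74589729309082), 6.146507263183594)
```

View pics/w1.png

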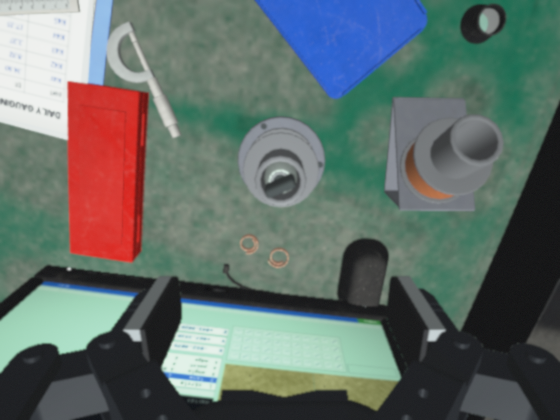

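The wrist view shows the empty spool with the wing screw at (280,183), upright on the spindle, the leaning full spool at (475,140), and the tray at the top. Spindle centre is (0.5386, -0.397), consistent with the top camera to 2 mm. Descending.

Emit:
step_arm(
  commands=[
    {"gripper": -1,"x": -1,"y": -4,"z": 40,"spin": 0},
    {"gripper": -1,"x": 0,"y": 0,"z": 45,"spin": 0},
    {"gripper": -1,"x": 0,"y": 0,"z": 45,"spin": 0},
    {"gripper": -1,"x": 0,"y": 0,"z": 45,"spin": 0},
    {"gripper": -1,"x": 0,"y": 0,"z": 28,"spin": 0},
    {"gripper": -1,"x": 0,"y": 0,"z": 14,"spin": 0},
    {"gripper": -1,"x": 0,"y": 0,"z": 0,"spin": 0},
    {"gripper": 1,"x": 0,"y": 0,"z": 0,"spin": 0},
    {"gripper": 1,"x": 0,"y": 0,"z": 0,"spin": 0},
    {"gripper": 1,"x": 0,"y": 0,"z": 0,"spin": 0},
  ],
  force=30,
)

```text
time: 4.15
eef_pos: [0.5398, -0.399, 0.0915]
tcp_rot: [0.153, 0.988, -0.001, 0.002]
contact_force: [-0.6, 0.2, 2.9]
opening: 0.558
finger_force: 30.6
```

Emit:
step_arm(
  commands=[
    {"gripper": 1,"x": 0,"y": 0,"z": 0,"spin": 0},
    {"gripper": 1,"x": 0,"y": 0,"z": 0,"spin": 0},
    {"gripper": 1,"x": 0,"y": 0,"z": 0,"spin": 0},
    {"gripper": 1,"x": 0,"y": 0,"z": -5,"spin": 0},
    {"gripper": 1,"x": 0,"y": 0,"z": -15,"spin": 0},
    {"gripper": 1,"x": 0,"y": 0,"z": -20,"spin": 0},
    {"gripper": 1,"x": 0,"y": 0,"z": -20,"spin": 0},
    {"gripper": 1,"x": 0,"y": 0,"z": -20,"spin": 0},
    {"gripper": 1,"x": 0,"y": 0,"z": -20,"spin": 0},
    {"gripper": 1,"x": 0,"y": 0,"z": 0,"spin": 0},
  ],
)

```text
time: 5.15
eef_pos: [0.5399, -0.3993, 0.1933]
tcp_rot: [0.153, 0.988, -0.002, 0.003]
contact_force: [0.3, -0.1, -0.7]
opening: 0.559
finger_force: 31.6
```

Emit:
step_arm(
  commands=[
    {"gripper": 1,"x": 0,"y": 0,"z": -20,"spin": 0},
    {"gripper": 1,"x": 0,"y": 0,"z": -22,"spin": 0},
    {"gripper": 1,"x": 20,"y": 5,"z": 0,"spin": 0},
    {"gripper": 1,"x": 35,"y": 10,"z": 0,"spin": 0},
    {"gripper": 1,"x": 35,"y": 10,"z": 0,"spin": 0},
    {"gripper": 1,"x": 35,"y": 10,"z": 0,"spin": 0},
    {"gripper": 1,"x": 35,"y": 10,"z": 0,"spin": 0},
    {"gripper": 1,"x": 25,"y": 10,"z": 0,"spin": 0},
    {"gripper": 1,"x": 0,"y": 0,"z": 20,"spin": 0},
    {"gripper": 1,"x": 0,"y": 0,"z": 40,"spin": 0},
  ],
)

```text
time: 6.15
eef_pos: [0.3797, -0.2909, 0.173]
tcp_rot: [0.153, 0.988, -0.003, 0.003]
contact_force: [1.2, -0.4, -1.2]
opening: 0.558
finger_force: 31.6
```

Emit:
step_arm(
  commands=[
    {"gripper": 1,"x": 0,"y": 0,"z": 40,"spin": 0},
    {"gripper": 1,"x": 0,"y": 0,"z": 30,"spin": 0},
    {"gripper": 1,"x": 0,"y": 0,"z": 14,"spin": 0},
    {"gripper": 1,"x": 0,"y": 0,"z": 5,"spin": 0},
    {"gripper": 1,"x": 0,"y": 0,"z": 3,"spin": 0},
    {"gripper": 1,"x": 0,"y": 0,"z": 2,"spin": 0},
    {"gripper": 1,"x": 0,"y": 0,"z": 0,"spin": 0},
    {"gripper": 1,"x": 0,"y": 0,"z": 0,"spin": 0},
    {"gripper": 1,"x": 0,"y": 0,"z": 0,"spin": 0},
    {"gripper": 1,"x": 0,"y": 0,"z": 0,"spin": 0},
  ],
)

```text
time: 7.15
eef_pos: [0.379, -0.29, 0.077]
tcp_rot: [0.153, 0.988, -0.0, 0.0]
contact_force: [-0.4, 0.4, 1.4]
opening: 0.559
finger_force: 31.7
```

Emit:
step_arm(
  commands=[
    {"gripper": -1,"x": 0,"y": 0,"z": 0,"spin": 0},
    {"gripper": -1,"x": 0,"y": 0,"z": 0,"spin": 0},
    {"gripper": -1,"x": 0,"y": 0,"z": 0,"spin": 0},
    {"gripper": -1,"x": 0,"y": 0,"z": 0,"spin": 0},
    {"gripper": -1,"x": 0,"y": 0,"z": -10,"spin": 0},
    {"gripper": -1,"x": 0,"y": 0,"z": -35,"spin": 0},
    {"gripper": -1,"x": 0,"y": 0,"z": -45,"spin": 0},
    {"gripper": -1,"x": 0,"y": 0,"z": -45,"spin": 0},
    {"gripper": -1,"x": 0,"y": 0,"z": -45,"spin": 0},
    {"gripper": -1,"x": 0,"y": 0,"z": -43,"spin": 0},
  ],
)

```text
time: 8.15
eef_pos: [0.3785, -0.2893, 0.3024]
tcp_rot: [0.153, 0.988, -0.001, 0.001]
contact_force: [0.2, -0.8, 0.4]
opening: 1.001
finger_force: 0.0
```

Emit:
step_arm(
  commands=[
    {"gripper": -1,"x": -26,"y": 20,"z": 0,"spin": 0},
    {"gripper": -1,"x": -26,"y": 20,"z": 0,"spin": 0},
    {"gripper": -1,"x": -26,"y": 20,"z": 0,"spin": 0},
    {"gripper": -1,"x": -26,"y": 20,"z": 0,"spin": 0},
    {"gripper": -1,"x": -26,"y": 20,"z": 0,"spin": 0},
    {"gripper": -1,"x": -20,"y": 17,"z": 0,"spin": 0},
    {"gripper": -1,"x": 0,"y": 0,"z": 0,"spin": 0},
    {"gripper": -1,"x": 0,"y": 0,"z": 0,"spin": 0},
    {"gripper": -1,"x": 0,"y": 0,"z": 0,"spin": 0},
    {"gripper": -1,"x": 0,"y": 0,"z": 0,"spin": 0},
  ],
)

```text
time: 9.15
eef_pos: [0.5562, -0.2238, 0.2997]
tcp_rot: [0.153, 0.988, -0.0, 0.0]
contact_force: [0.2, 0.4, 0.2]
opening: 1.0
finger_force: 0.0
```

```bash
python3 - <<'E'
from rack import *
s=get_state(); print(s['eef_pos'],s['qpos'][5])
c,P=cloud('wrist'); save(c,'w2.png'); c2,Q=cloud('scene')
for nm,X in (('wrist',P),('scene',Q)):
    p=X.reshape(-1,3);p=p[~np.isnan(p[:,0])]; p0=p
    p=p[(np.hypot(p[:,0]-.57,p[:,1]+.23)<.07)&(p[:,2]>.045)&(p[:,2]<.16)]
    x=[.59,-.2344,.046,-.5,.16]
    for it in range(3):
        x,m,f=axisfit(p,x)
        d=np.array([x[3],x[4],1.]);d/=np.linalg.norm(d)
        q=p-x[:3];h=q@d;r=np.linalg.norm(q-np.outer(h,d),axis=1)
        p=p[(r<.043)&(h>-.003)&(h<.094)]
    print(nm,len(p),x,m,f,np.degrees(np.arccos(d[2])),np.degrees(np.arctan2(d[1],d[0])),'neckmid',x[:3]+.069*d,'top',x[:3]+.09*d)
    k=p0[(p0[:,2]>.18)&(p0[:,2]<.27)&(p0[:,0]<.65)&(p0[:,0]>.5)&(p0[:,1]<-.1)]
    for a in (.52,.55,.58,.61): 
        kk=k[abs(k[:,0]-a)<.01]
        if len(kk): print('mach',a,np.percentile(kk[:,1],2))
    e=p0[np.hypot(p0[:,0]-.38,p0[:,1]+.29)<.06]; e=e[(e[:,2]>.08)&(e[:,2]<.12)]
    if len(e): print('empty top',np.median(e,0),np.percentile(e[:,2],95))
E
```

```text
[ 0.5562 -0.2238  0.2997] -1.8144876787021027
wrist 5784 [ 0.5973 -0.2375  0.0484 -0.5374  0.1713] 0.0008586934264650959 0.9390117484450587 29.42356158800005 162.32201454379995 neckmid [ 0.565  -0.2272  0.1085] top [ 0.5552 -0.224   0.1268]
mach 0.52 -0.11553581194289017
mach 0.55 -0.13275288024021323
mach 0.58 -0.14952987799113196
mach 0.61 -0.1625439270885387
empty top [ 0.3912 -0.2927  0.0927] 0.09440630540934504
scene 1107 [ 0.5892 -0.2348  0.0443 -0.5126  0.1636] 0.0007942845998252478 1.0 28.282997753511133 162.2949449672296 neckmid [ 0.5581 -0.2249  0.1051] top [ 0.5486 -0.2218  0.1236]
mach 0.52 -1.1569154026848198
mach 0.55 -1.104193423462312
mach 0.58 -1.0516096059193663
mach 0.61 -0.9986867008765538
empty top [ 0.3709 -0.2864  0.0884] 0.0926247939983682
```

View pics/w2.png

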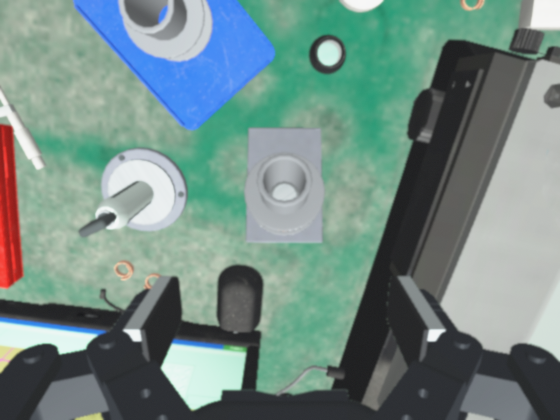

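The wrist view shows the empty spool standing in the tray at (165,15), the spindle bare, and the full spool on the rack at (285,185) with clear space to the machine's edge. The measured lean azimuth of 162° already matches the tool x axis.

Emit:
step_arm(
  commands=[
    {"gripper": -1,"x": -5,"y": -1,"z": 40,"spin": 0},
    {"gripper": -1,"x": 0,"y": 0,"z": 45,"spin": 0},
    {"gripper": -1,"x": 0,"y": 0,"z": 40,"spin": 0},
    {"gripper": -1,"x": 0,"y": 0,"z": 35,"spin": 0},
    {"gripper": -1,"x": 0,"y": 0,"z": 20,"spin": 0},
    {"gripper": -1,"x": 0,"y": 0,"z": 13,"spin": 0},
    {"gripper": -1,"x": 0,"y": 0,"z": 0,"spin": 0},
    {"gripper": 1,"x": 0,"y": 0,"z": 0,"spin": 0},
    {"gripper": 1,"x": 0,"y": 0,"z": 0,"spin": 0},
    {"gripper": 1,"x": 0,"y": 0,"z": 0,"spin": 0},
  ],
  force=25,
)

```text
time: 10.25
eef_pos: [0.5625, -0.2262, 0.1085]
tcp_rot: [0.153, 0.988, -0.0, 0.001]
contact_force: [-0.7, -0.0, 1.6]
opening: 0.559
finger_force: 25.4
```

Emit:
step_arm(
  commands=[
    {"gripper": 1,"x": 0,"y": 0,"z": 0,"spin": 0},
    {"gripper": 1,"x": 0,"y": 0,"z": 0,"spin": 0},
    {"gripper": 1,"x": 0,"y": 0,"z": 0,"spin": 0},
    {"gripper": 1,"x": 2.4,"y": 0,"z": -4.4,"spin": 0},
    {"gripper": 1,"x": 3.3,"y": 0,"z": -6.2,"spin": 0},
    {"gripper": 1,"x": 3.3,"y": 0,"z": -6.2,"spin": 0},
    {"gripper": 1,"x": 3.3,"y": 0,"z": -6.2,"spin": 0},
    {"gripper": 1,"x": 3.3,"y": 0,"z": -6.2,"spin": 0},
    {"gripper": 1,"x": 0,"y": 0,"z": 0,"spin": 0},
    {"gripper": 1,"x": 0,"y": 0,"z": 0,"spin": 0},
  ],
)

```text
time: 11.25
eef_pos: [0.5459, -0.2208, 0.1352]
tcp_rot: [0.153, 0.988, 0.0, -0.001]
contact_force: [1.0, -0.9, -2.4]
opening: 0.558
finger_force: 27.0
```

```bash
cat > fit.py <<'E'
from rack import *
def fitspool(cam,g,d0=(-.5,.16),hg=.072,zmin=.0):
    c,X=cloud(cam); p=X.reshape(-1,3);p=p[~np.isnan(p[:,0])]
    d=np.array([*d0,1.]);d/=np.linalg.norm(d)
    x=np.r_[np.array(g)-hg*d,d0]
    for it,tol in enumerate((.012,.008,.006,.005)):
        d=np.array([x[3],x[4],1.]);d/=np.linalg.norm(d)
        q=p-x[:3];h=q@d;r=np.linalg.norm(q-np.outer(h,d),axis=1)
        k=p[(r<.04+tol)&(h>-tol)&(h<.09+tol)&((h<.05)|(r<.024+tol))&(p[:,2]>zmin)]
        x,m,f=axisfit(k,x)
    d=np.array([x[3],x[4],1.]);d/=np.linalg.norm(d)
    print(cam,len(k),'und',x[:3],'d',d,'med',m,f,'tilt',np.degrees(np.arccos(d[2])),'az',np.degrees(np.arctan2(d[1],d[0])),'ctr',x[:3]+.045*d)
    return c,x,d
E
python3 - <<'E'
from fit import *
g=get_state()['eef_pos']; c,x,d=fitspool('scene',g+[0,0,.005],zmin=.03); fitspool('top',g+[0,0,.005],zmin=.03)
save(cv2.resize(c[140:300,130:370],None,fx=2.5,fy=2.5),'s2.png')
E
```

```text
scene 1392 und [ 0.5717 -0.2288  0.0738] d [-0.4617  0.1377  0.8763] med 0.0008144697689390305 0.9870689655172413 tilt 28.802431925859057 az 163.3929806942378 ctr [ 0.5509 -0.2226  0.1133]
top 301 und [ 0.5775 -0.2273  0.0776] d [-0.4964  0.0759  0.8648] med 0.0011573296875930742 0.9767441860465116 tilt 30.145678676308183 az 171.30742236219277 ctr [ 0.5552 -0.2239  0.1165]
```

View pics/s2.png

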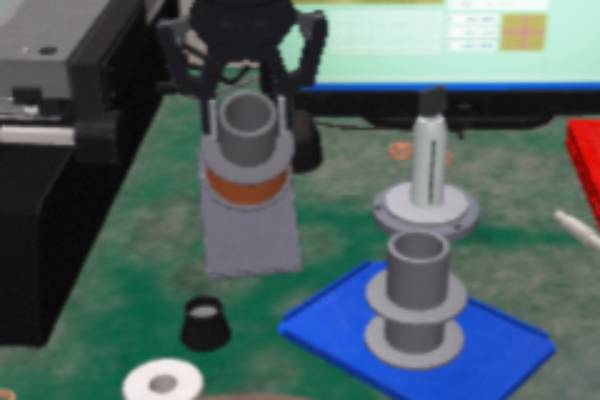

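The spool follows the gripper: it is about 32 mm up the peg, still leaning 28°, at (245,150). The empty spool stands in the tray and the spindle is bare. I'll keep drawing along the axis.

Emit:
step_arm(
  commands=[
    {"gripper": 1,"x": 3.3,"y": 0,"z": -6.2,"spin": 0},
    {"gripper": 1,"x": 4.7,"y": 0,"z": -8.8,"spin": 0},
    {"gripper": 1,"x": 5,"y": 0,"z": -10,"spin": 0},
    {"gripper": 1,"x": 5,"y": -5,"z": -15,"spin": 0},
    {"gripper": 1,"x": 5,"y": -20,"z": -15,"spin": 0},
    {"gripper": 1,"x": 5,"y": -30,"z": -15,"spin": 0},
    {"gripper": 1,"x": 5,"y": -30,"z": -10,"spin": 0},
    {"gripper": 1,"x": 0,"y": 0,"z": 0,"spin": 0},
    {"gripper": 1,"x": 0,"y": 0,"z": 0,"spin": 0},
    {"gripper": 1,"x": 0,"y": 0,"z": 0,"spin": 0},
  ],
)

```text
time: 12.35
eef_pos: [0.4892, -0.2916, 0.2155]
tcp_rot: [0.153, 0.988, 0.0, -0.0]
contact_force: [0.0, -0.1, -5.7]
opening: 0.559
finger_force: 27.5
```

```bash
python3 - <<'E'
from fit import *
s=get_state();g=s['eef_pos']; print(g,s['wrist_torque']); c,x,d=fitspool('scene',g+[0,0,.005],zmin=.03); 
save(cv2.resize(c[140:300,130:370],None,fx=2.5,fy=2.5),'s3.png')
E
```

```text
[ 0.4892 -0.2916  0.2155] [0.0468 0.1305 0.0016]
scene 1679 und [ 0.5136 -0.2989  0.1534] d [-0.4379  0.1395  0.8882] med 0.0006376419368336605 0.9827278141751042 tilt 27.35783933812833 az 162.32940407533474 ctr [ 0.4939 -0.2926  0.1934]
```

It is held firmly, still tilted 27°. I'll straighten it on free bench near (0.44, -0.43), rolling it over its low rim with a light grip.

Emit:
step_arm(
  commands=[
    {"gripper": 1,"x": 8,"y": -30,"z": 0,"spin": 0},
    {"gripper": 1,"x": 8,"y": -30,"z": 0,"spin": 0},
    {"gripper": 1,"x": 8,"y": -30,"z": 10,"spin": 0},
    {"gripper": 1,"x": 8,"y": -30,"z": 20,"spin": 0},
    {"gripper": 1,"x": 8,"y": -27,"z": 20,"spin": 0},
    {"gripper": 1,"x": 0,"y": 0,"z": 35,"spin": 0},
    {"gripper": 1,"x": 0,"y": 0,"z": 25,"spin": 0},
    {"gripper": 1,"x": 0,"y": 0,"z": 10,"spin": 0},
    {"gripper": 1,"x": 0,"y": 0,"z": 0,"spin": 0},
    {"gripper": 1,"x": 0,"y": 0,"z": 0,"spin": 0},
  ],
)

```text
time: 13.4
eef_pos: [0.4079, -0.4206, 0.0967]
tcp_rot: [0.152, 0.988, -0.001, 0.001]
contact_force: [-0.3, -0.0, -5.2]
opening: 0.566
finger_force: 27.9
```

```bash
python3 - <<'E'
from fit import *
s=get_state();g=s['eef_pos']; print(g,s['wrist_torque']); c,x,d=fitspool('scene',g+[0,0,.005],zmin=.01); fitspool('top',g+[0,0,.005],zmin=.01)
save(cv2.resize(c[140:340,220:460],None,fx=2.5,fy=2.5),'s3.png')
E
```

```text
[ 0.4079 -0.4206  0.0967] [ 0.0236 -0.0268 -0.037 ]
scene 1407 und [ 0.4322 -0.4277  0.0348] d [-0.4415  0.1385  0.8865] med 0.0006987075983210765 0.9822316986496091 tilt 27.562121739138405 az 162.57855764514014 ctr [ 0.4123 -0.4214  0.0747]
top 0 und [ 0.4398 -0.4308  0.038 ] d [-0.4427  0.1417  0.8854] med nan nan tilt 27.698403348354688 az 162.25532837494308 ctr [ 0.4199 -0.4244  0.0778]
  return _methods._mean(a, axis=axis, dtype=dtype,
  ret = ret.dtype.type(ret / rcount)
```

View pics/s3.png

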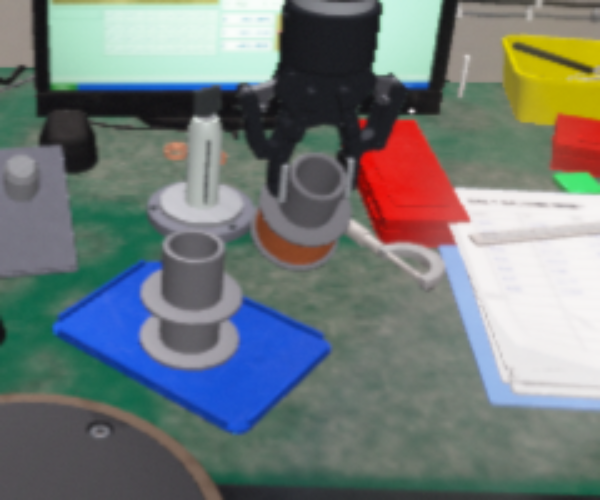

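The full spool hangs tilted at (300,230) in the crop, above free bench but with the micrometer's end near it at (352,228), so I'll shift 15 mm away and lower gently.

Emit:
step_arm(
  commands=[
    {"gripper": 1,"x": 0,"y": 8,"z": 0,"spin": 0},
    {"gripper": 1,"x": 0,"y": 8,"z": 0,"spin": 0},
    {"gripper": 1,"x": 0,"y": 0,"z": 7,"spin": 0},
    {"gripper": 1,"x": 0,"y": 0,"z": 4,"spin": 0},
    {"gripper": 1,"x": 0,"y": 0,"z": 2,"spin": 0},
    {"gripper": 1,"x": 0,"y": 0,"z": 2,"spin": 0},
    {"gripper": 1,"x": 0,"y": 0,"z": 1,"spin": 0},
    {"gripper": 1,"x": 0,"y": 0,"z": 1,"spin": 0},
    {"gripper": 1,"x": 0,"y": 0,"z": 0,"spin": 0},
    {"gripper": 1,"x": 0,"y": 0,"z": 0,"spin": 0},
  ],
  force=20,
)

```text
time: 14.5
eef_pos: [0.4131, -0.4055, 0.0813]
tcp_rot: [0.153, 0.988, 0.0, 0.001]
contact_force: [-0.7, 4.3, 7.6]
opening: 0.562
finger_force: 29.4
```

Emit:
step_arm(
  commands=[
    {"gripper": 1,"x": -5,"y": 0,"z": 0.5,"spin": 0},
    {"gripper": 1,"x": -5,"y": 0,"z": 0.7,"spin": 0},
    {"gripper": 1,"x": -5,"y": 0,"z": 1,"spin": 0},
    {"gripper": 1,"x": -5,"y": 0,"z": 1.2,"spin": 0},
    {"gripper": 1,"x": -5,"y": 0,"z": 1.7,"spin": 0},
    {"gripper": 1,"x": -5,"y": 0,"z": 2,"spin": 0},
    {"gripper": 1,"x": -4,"y": 0,"z": 2,"spin": 0},
    {"gripper": 1,"x": -3,"y": 0,"z": 1.5,"spin": 0},
    {"gripper": 1,"x": 0,"y": 0,"z": 0,"spin": 0},
    {"gripper": 1,"x": 0,"y": 0,"z": 0,"spin": 0},
  ],
  force=20,
)

```text
time: 15.5
eef_pos: [0.4486, -0.4187, 0.0702]
tcp_rot: [0.153, 0.988, -0.003, 0.002]
contact_force: [1.8, -1.4, 4.9]
opening: 0.56
finger_force: 26.9
```

```bash
python3 - <<'E'
from fit import *
s=get_state();g=s['eef_pos']; print(g,s['wrist_torque']); c,x,d=fitspool('scene',g+[0,0,.005],d0=(-.15,.05),zmin=.006)
save(cv2.resize(c[140:340,220:460],None,fx=2.5,fy=2.5),'s4.png')
E
```

```text
[ 0.4486 -0.4187  0.0702] [-0.2166  0.0415  0.0562]
scene 1325 und [ 0.4403 -0.4156  0.003 ] d [-0.0157  0.0067  0.9999] med 0.0007458738209828522 0.9841509433962264 tilt 0.9776624585926956 az 157.04235114193312 ctr [ 0.4396 -0.4153  0.048 ]
```

Upright (tilt 1°). I'll release it, then look from above to regrasp it on axis and measure the spindle with the same camera.

Emit:
step_arm(
  commands=[
    {"gripper": -1,"x": 0,"y": 0,"z": 0,"spin": 0},
    {"gripper": -1,"x": 0,"y": 0,"z": 0,"spin": 0},
    {"gripper": -1,"x": 0,"y": 0,"z": 0,"spin": 0},
    {"gripper": -1,"x": 0,"y": 0,"z": 0,"spin": 0},
    {"gripper": -1,"x": 0,"y": 0,"z": -30,"spin": 0},
    {"gripper": -1,"x": 0,"y": 0,"z": -45,"spin": 0},
    {"gripper": -1,"x": 0,"y": 0,"z": -45,"spin": 0},
    {"gripper": -1,"x": 0,"y": 0,"z": -45,"spin": 0},
    {"gripper": -1,"x": 0,"y": 0,"z": -45,"spin": 0},
    {"gripper": -1,"x": 0,"y": 0,"z": 0,"spin": 0},
  ],
)

```text
time: 16.55
eef_pos: [0.4492, -0.4188, 0.2872]
tcp_rot: [0.153, 0.988, -0.005, 0.006]
contact_force: [-0.1, 0.0, 1.1]
opening: 1.0
finger_force: 0.0
```

```bash
cat > look.py <<'E'
from fit import *
def look(spools,spin=True):
    s=get_state();g=s['eef_pos']; print(g,s['qpos'][5])
    c,P=cloud('wrist'); p=P.reshape(-1,3);p=p[~np.isnan(p[:,0])]
    for x0,y0 in spools:
        k=p[np.hypot(p[:,0]-x0,p[:,1]-y0)<.07]; print('zhist',np.histogram(k[:,2],bins=np.arange(0.01,.16,.01))[0])
        for a,b in ((.038,.056),(.056,.068),(.08,.1),(.1,.115),(.116,.15)):
            q=k[(k[:,2]>a)&(k[:,2]<b)]
            if len(q)>25: print(a,b,len(q),np.median(q[:,2]),cv2.minEnclosingCircle((q[:,:2]*1000).astype(np.float32)),cv2.minAreaRect((q[:,:2]*1000).astype(np.float32))[1:])
    return c
E
python3 - <<'E'
from look import *
c=look([(.4475,-.418),(.5386,-.397)]); save(c,'w3.png')
c,X=cloud('wrist'); np.savez('w3.npz',P=X)
E
```

```text
[ 0.4492 -0.4188  0.2872] -2.1795474079068105
zhist [1172   71   84 2357  155  157  191  675  274    0    0    0    0    0]
0.038 0.056 2466 0.04589928322930853 ((441.0912780761719, -417.3786926269531), 39.81765365600586) ((77.99787139892578, 78.53475189208984), 71.94794464111328)
0.056 0.068 192 0.06203317101451088 ((438.3478088378906, -415.4415283203125), 22.376333236694336) ((41.18220520019531, 42.60402297973633), 44.11427307128906)
0.08 0.1 949 0.08949146035235866 ((441.2008056640625, -417.26129150390625), 23.97227668762207) ((46.31529235839844, 47.22196960449219), 27.560611724853516)
zhist [4015   84   88  254  105  109  119  127  261  278  158  174  336    0]
0.038 0.056 336 0.04584946834719324 ((504.9954833984375, -403.7722473144531), 38.117855072021484) ((69.07374572753906, 40.768924713134766), 7.221493244171143)
0.056 0.068 134 0.06210513404707185 ((537.9225463867188, -398.34130859375), 16.166301727294922) ((15.285651206970215, 32.33104705810547), 7.8883137702941895)
0.08 0.1 388 0.09355681838456215 ((538.605224609375, -398.27008056640625), 16.560218811035156) ((21.979215621948242, 32.30670928955078), 3.0731399059295654)
0.1 0.115 359 0.10580124572724606 ((538.2625732421875, -398.31201171875), 13.56521987915039) ((26.99489974975586, 14.82997989654541), 89.45953369140625)
0.116 0.15 570 0.13283195668968434 ((538.7100219726562, -397.8459167480469), 14.074130058288574) ((9.822892189025879, 27.99267578125), 9.192038536071777)
```

View pics/w3.png

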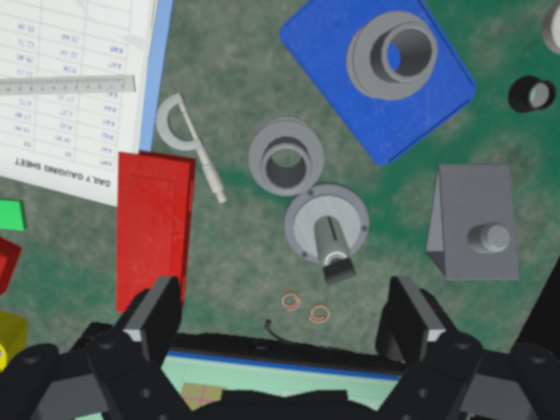

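The full spool stands upright at (287,157), spindle and wing at (335,250), and the tray with the empty spool is untouched. The relative vector from spool to spindle is (+97.5, +19.3) mm.

Emit:
step_arm(
  commands=[
    {"gripper": -1,"x": 8,"y": -1,"z": 30,"spin": 0},
    {"gripper": -1,"x": 0,"y": 0,"z": 40,"spin": 0},
    {"gripper": -1,"x": 0,"y": 0,"z": 45,"spin": 0},
    {"gripper": -1,"x": 0,"y": 0,"z": 40,"spin": 0},
    {"gripper": -1,"x": 0,"y": 0,"z": 25,"spin": 0},
    {"gripper": -1,"x": 0,"y": 0,"z": 15,"spin": 0},
    {"gripper": -1,"x": 0,"y": 0,"z": 5,"spin": 0},
    {"gripper": -1,"x": 0,"y": 0,"z": 0,"spin": 0},
    {"gripper": -1,"x": 0,"y": 0,"z": 0,"spin": 0},
    {"gripper": -1,"x": 0,"y": 0,"z": 0,"spin": 0},
  ],
)

```text
time: 17.65
eef_pos: [0.4399, -0.4157, 0.0799]
tcp_rot: [0.153, 0.988, -0.001, 0.001]
contact_force: [0.5, 0.2, -0.5]
opening: 0.996
finger_force: 0.0
```

Emit:
step_arm(
  commands=[
    {"gripper": -1,"x": -1.5,"y": -1,"z": 5,"spin": 0},
    {"gripper": -1,"x": 0,"y": 0,"z": 2,"spin": 0},
    {"gripper": -1,"x": 0,"y": 0,"z": 0,"spin": 0},
    {"gripper": 1,"x": 0,"y": 0,"z": 0,"spin": 0},
    {"gripper": 1,"x": 0,"y": 0,"z": 0,"spin": 0},
    {"gripper": 1,"x": 0,"y": 0,"z": 0,"spin": 0},
    {"gripper": 1,"x": 0,"y": 0,"z": 0,"spin": 0},
    {"gripper": 1,"x": 0,"y": 0,"z": 0,"spin": 0},
    {"gripper": 1,"x": 0,"y": 0,"z": 0,"spin": 0},
    {"gripper": 1,"x": 0,"y": 0,"z": 0,"spin": 0},
  ],
  force=45,
)

```text
time: 18.65
eef_pos: [0.4403, -0.4166, 0.0713]
tcp_rot: [0.153, 0.988, -0.0, 0.0]
contact_force: [-1.1, -1.5, 1.8]
opening: 0.561
finger_force: 46.8
```

Emit:
step_arm(
  commands=[
    {"gripper": 1,"x": 0,"y": 0,"z": -10,"spin": 0},
    {"gripper": 1,"x": 0,"y": 0,"z": -25,"spin": 0},
    {"gripper": 1,"x": 0,"y": 0,"z": -35,"spin": 0},
    {"gripper": 1,"x": 0,"y": 0,"z": -35,"spin": 0},
    {"gripper": 1,"x": 0,"y": 0,"z": -35,"spin": 0},
    {"gripper": 1,"x": 0,"y": 0,"z": -20,"spin": 0},
    {"gripper": 1,"x": 0,"y": 0,"z": 0,"spin": 0},
    {"gripper": 1,"x": 0,"y": 0,"z": 0,"spin": 0},
    {"gripper": 1,"x": 0,"y": 0,"z": 0,"spin": 0},
    {"gripper": 1,"x": 0,"y": 0,"z": 0,"spin": 0},
  ],
)

```text
time: 19.65
eef_pos: [0.4394, -0.4149, 0.2279]
tcp_rot: [0.153, 0.988, 0.002, -0.002]
contact_force: [0.2, 0.5, -4.9]
opening: 0.552
finger_force: 47.7
```

```bash
python3 - <<'E'
from fit import *
s=get_state();g=s['eef_pos']; print(g,s['tcp_rot']); 
for cam in ('scene','wrist'): fitspool(cam,g+[0,0,.005],d0=(0,0),zmin=.1)
E
```

```text
[ 0.4394 -0.4149  0.2279] [ 0.1528  0.9883  0.0019 -0.0018]
scene 1702 und [ 0.4394 -0.4145  0.159 ] d [-0.0036 -0.0028  1.    ] med 0.0007113600938541262 0.9841363102232668 tilt 0.2622701337481856 az -141.55735631315665 ctr [ 0.4392 -0.4146  0.204 ]
wrist 27107 und [ 0.4413 -0.4162  0.1614] d [-0.0068 -0.0008  1.    ] med 0.0005027179413914541 0.9793780204375253 tilt 0.3937277419173422 az -173.71949028566246 ctr [ 0.441  -0.4162  0.2064]
```

Emit:
step_arm(
  commands=[
    {"gripper": 1,"x": -12,"y": 6,"z": 0,"spin": 0},
    {"gripper": 1,"x": -22,"y": 12,"z": 0,"spin": 0},
    {"gripper": 1,"x": -22,"y": 12,"z": 0,"spin": 0},
    {"gripper": 1,"x": -20,"y": 11,"z": 0,"spin": 0},
    {"gripper": 1,"x": -11.4,"y": 5.8,"z": 0,"spin": 0},
    {"gripper": 1,"x": 0,"y": 0,"z": 0,"spin": 0},
    {"gripper": 1,"x": 0,"y": 0,"z": 0,"spin": 0},
    {"gripper": 1,"x": 0,"y": 0,"z": 0,"spin": 0},
    {"gripper": 1,"x": 0,"y": 0,"z": 0,"spin": 0},
    {"gripper": 1,"x": 0,"y": 0,"z": 0,"spin": 0},
  ],
)

```text
time: 20.75
eef_pos: [0.5371, -0.3982, 0.2311]
tcp_rot: [0.153, 0.988, -0.0, 0.0]
contact_force: [-1.0, 0.3, -5.2]
opening: 0.552
finger_force: 47.8
```

```bash
python3 - <<'E'
from fit import *
for i in range(2):
    s=get_state();g=s['eef_pos']; print(g,s['tcp_rot']); 
    fitspool('wrist',g+[0,0,.005],d0=(0,0),zmin=.15)
c,x,d=fitspool('scene',g+[0,0,.005],d0=(0,0),zmin=.15)
c2,X=cloud('top')
p=X.reshape(-1,3);k=p[np.hypot(p[:,0]-.538,p[:,1]+.396)<.06]
P=cloud('scene')[1].reshape(-1,3); k=P[(np.hypot(P[:,0]-.538,P[:,1]+.396)<.03)&(P[:,2]>.03)&(P[:,2]<.14)]
for a,b in ((.04,.065),(.065,.09),(.115,.135)):
    q=k[(k[:,2]>a)&(k[:,2]<b)]; print(len(q),q.mean(0),cv2.minEnclosingCircle((q[:,:2]*1000).astype(np.float32)))
# spindle cylinder fit r=16 in scene
from scipy.optimize import least_squares
q=k[(k[:,2]>.035)&(k[:,2]<.09)]
f=least_squares(lambda v:np.hypot(q[:,0]-v[0],q[:,1]-v[1])-.016,[.54,-.396],loss='soft_l1',f_scale=.001); print('spindle scene',f.x)
E
```

```text
[ 0.5371 -0.3982  0.2311] [ 0.1533  0.9882 -0.0001  0.    ]
wrist 27077 und [ 0.5389 -0.3994  0.164 ] d [-0.0089  0.0022  1.    ] med 0.000502211626363696 0.9799830114118994 tilt 0.52689856691703 az 166.04724087842217 ctr [ 0.5385 -0.3993  0.209 ]
[ 0.5372 -0.3982  0.2311] [ 0.1532  0.9882 -0.0001  0.    ]
wrist 27092 und [ 0.539  -0.3994  0.164 ] d [-0.0094  0.0025  1.    ] med 0.0005067895811620799 0.9792189576258674 tilt 0.5586556842678428 az 165.3924377604256 ctr [ 0.5386 -0.3993  0.209 ]
scene 1459 und [ 0.5377 -0.3979  0.1621] d [-0.0093  0.0036  1.    ] med 0.0007625613797245662 0.9814941740918437 tilt 0.5706401805467195 az 159.00103880977528 ctr [ 0.5373 -0.3977  0.2071]
130 [ 0.5273 -0.3894  0.0525] ((533.0003051757812, -393.5867919921875), 15.95999813079834)
137 [ 0.5276 -0.3891  0.0776] ((536.0060424804688, -393.8275146484375), 16.671234130859375)
98 [ 0.5341 -0.3939  0.1261] ((534.636962890625, -394.74383544921875), 14.470338821411133)
spindle scene [ 0.5379 -0.3961]
```

Emit:
step_arm(
  commands=[
    {"gripper": 1,"x": 0,"y": 1.5,"z": 0,"spin": 0},
    {"gripper": 1,"x": 0,"y": 0,"z": 8,"spin": 0},
    {"gripper": 1,"x": 0,"y": 0,"z": 10,"spin": 0},
    {"gripper": 1,"x": 0,"y": 0,"z": 10,"spin": 0},
    {"gripper": 1,"x": 0,"y": 0,"z": 10,"spin": 0},
    {"gripper": 1,"x": 0,"y": 0,"z": 8,"spin": 0},
    {"gripper": 1,"x": 0,"y": 0,"z": 8,"spin": 0},
    {"gripper": 1,"x": 0,"y": 0,"z": 6,"spin": 0},
    {"gripper": 1,"x": 0,"y": 0,"z": 6,"spin": 0},
    {"gripper": 1,"x": 0,"y": 0,"z": 0,"spin": 0},
  ],
)

```text
time: 22.0
eef_pos: [0.5377, -0.3961, 0.1637]
tcp_rot: [0.153, 0.988, 0.001, -0.001]
contact_force: [-0.7, -0.3, -5.9]
opening: 0.557
finger_force: 47.7
```

Emit:
step_arm(
  commands=[
    {"gripper": 1,"x": 0,"y": 0,"z": 6,"spin": 0},
    {"gripper": 1,"x": 0,"y": 0,"z": 6,"spin": 0},
    {"gripper": 1,"x": 0,"y": 0,"z": 6,"spin": 0},
    {"gripper": 1,"x": 0,"y": 0,"z": 6,"spin": 0},
    {"gripper": 1,"x": 0,"y": 0,"z": 6,"spin": 0},
    {"gripper": 1,"x": 0,"y": 0,"z": 6,"spin": 0},
    {"gripper": 1,"x": 0,"y": 0,"z": 6,"spin": 0},
    {"gripper": 1,"x": 0,"y": 0,"z": 6,"spin": 0},
    {"gripper": 1,"x": 0,"y": 0,"z": 6,"spin": 0},
    {"gripper": 1,"x": 0,"y": 0,"z": 0,"spin": 0},
  ],
)

```text
time: 23.0
eef_pos: [0.5376, -0.3959, 0.1094]
tcp_rot: [0.153, 0.988, 0.001, -0.001]
contact_force: [0.4, -0.0, -4.3]
opening: 0.556
finger_force: 47.7
```

Emit:
step_arm(
  commands=[
    {"gripper": 1,"x": 0,"y": 0,"z": 6,"spin": 0},
    {"gripper": 1,"x": 0,"y": 0,"z": 5,"spin": 0},
    {"gripper": 1,"x": 0,"y": 0,"z": 4,"spin": 0},
    {"gripper": 1,"x": 0,"y": 0,"z": 2,"spin": 0},
    {"gripper": 1,"x": 0,"y": 0,"z": 1.5,"spin": 0},
    {"gripper": 1,"x": 0,"y": 0,"z": 1,"spin": 0},
    {"gripper": 1,"x": 0,"y": 0,"z": 0,"spin": 0},
    {"gripper": 1,"x": 0,"y": 0,"z": 0,"spin": 0},
    {"gripper": 1,"x": 0,"y": 0,"z": 0,"spin": 0},
    {"gripper": 1,"x": 0,"y": 0,"z": 0,"spin": 0},
  ],
)

```text
time: 24.0
eef_pos: [0.5382, -0.3965, 0.0916]
tcp_rot: [0.153, 0.988, -0.0, 0.0]
contact_force: [-0.0, 1.2, -5.3]
opening: 0.553
finger_force: 47.8
```

Emit:
step_arm(
  commands=[
    {"gripper": 1,"x": 0,"y": 0,"z": 1,"spin": 0},
    {"gripper": 1,"x": 0,"y": 0,"z": 1,"spin": 0},
    {"gripper": 1,"x": 0,"y": 0,"z": 1,"spin": 0},
    {"gripper": 1,"x": 0,"y": 0,"z": 0.5,"spin": 0},
    {"gripper": 1,"x": 0,"y": 0,"z": 0,"spin": 0},
    {"gripper": 1,"x": 0,"y": 0,"z": 0,"spin": 0},
    {"gripper": 1,"x": 0,"y": 0,"z": 0,"spin": 0},
    {"gripper": 1,"x": 0,"y": 0,"z": 0,"spin": 0},
    {"gripper": 1,"x": 0,"y": 0,"z": 0,"spin": 0},
    {"gripper": 1,"x": 0,"y": 0,"z": 0,"spin": 0},
  ],
)

```text
time: 25.0
eef_pos: [0.5383, -0.3966, 0.0894]
tcp_rot: [0.153, 0.988, -0.0, 0.0]
contact_force: [-4.9, 2.9, 5.0]
opening: 0.549
finger_force: 48.6
```

Emit:
step_arm(
  commands=[
    {"gripper": -1,"x": 0,"y": 0,"z": 0,"spin": 0},
    {"gripper": -1,"x": 0,"y": 0,"z": 0,"spin": 0},
    {"gripper": -1,"x": 0,"y": 0,"z": 0,"spin": 0},
    {"gripper": -1,"x": 0,"y": 0,"z": 0,"spin": 0},
    {"gripper": -1,"x": 0,"y": 0,"z": -20,"spin": 0},
    {"gripper": -1,"x": 0,"y": 0,"z": -45,"spin": 0},
    {"gripper": -1,"x": 0,"y": 0,"z": -45,"spin": 0},
    {"gripper": -1,"x": 0,"y": 0,"z": -45,"spin": 0},
    {"gripper": -1,"x": 0,"y": 0,"z": -35,"spin": 0},
    {"gripper": -1,"x": 0,"y": 0,"z": 0,"spin": 0},
  ],
)

```text
time: 26.0
eef_pos: [0.5405, -0.3986, 0.2866]
tcp_rot: [0.153, 0.988, -0.004, 0.006]
contact_force: [0.6, -0.3, 0.2]
opening: 0.998
finger_force: 0.0
```

Emit:
step_arm(
  commands=[
    {"gripper": -1,"x": 0,"y": 0,"z": 0,"spin": 0},
    {"gripper": -1,"x": 0,"y": 0,"z": 0,"spin": 0},
    {"gripper": -1,"x": 0,"y": 0,"z": 0,"spin": 0},
    {"gripper": -1,"x": 0,"y": 0,"z": 0,"spin": 0},
    {"gripper": -1,"x": 0,"y": 0,"z": 0,"spin": 0},
    {"gripper": -1,"x": 0,"y": 0,"z": 0,"spin": 0},
    {"gripper": -1,"x": 0,"y": 0,"z": 0,"spin": 0},
    {"gripper": -1,"x": 0,"y": 0,"z": 0,"spin": 0},
    {"gripper": -1,"x": 0,"y": 0,"z": 0,"spin": 0},
    {"gripper": -1,"x": 0,"y": 0,"z": 0,"spin": 0},
  ],
)

```text
time: 27.0
eef_pos: [0.5382, -0.3965, 0.278]
tcp_rot: [0.153, 0.988, -0.0, 0.0]
contact_force: [0.0, 1.1, -0.8]
opening: 1.005
finger_force: 0.0
```

```bash
python3 - <<'E'
from look import *
c=look([(.5386,-.398)]); save(c,'w4.png')
fitspool('wrist',[.5386,-.398,.09],d0=(0,0),zmin=.03)
E
```

```text
[ 0.5382 -0.3965  0.278 ] -2.050444955202186
zhist [1606  247    2    5    6 2439   96  148  411 1313  116   97  406    0]
0.056 0.068 2423 0.06391966785308373 ((539.412109375, -397.75653076171875), 39.80322265625) ((77.9400405883789, 79.14763641357422), 30.31505012512207)
0.08 0.1 559 0.09451835096562664 ((535.6415405273438, -396.67144775390625), 22.820714950561523) ((42.41748046875, 41.31377410888672), 37.28959655761719)
0.1 0.115 1382 0.10743331710927585 ((539.3815307617188, -397.85595703125), 24.005016326904297) ((46.7761344909668, 46.68762969970703), 69.33574676513672)
0.116 0.15 541 0.13467744141121918 ((538.5335693359375, -397.678466796875), 13.832377433776855) ((9.401656150817871, 27.523202896118164), 5.9052042961120605)
wrist 4459 und [ 0.5404 -0.3978  0.0179] d [ 0.0116 -0.0033  0.9999] med 0.0006671525840012196 0.93451446512671 tilt 0.6936476275616297 az -16.041831897249494 ctr [ 0.5409 -0.398   0.0629]
```

View pics/w4.png

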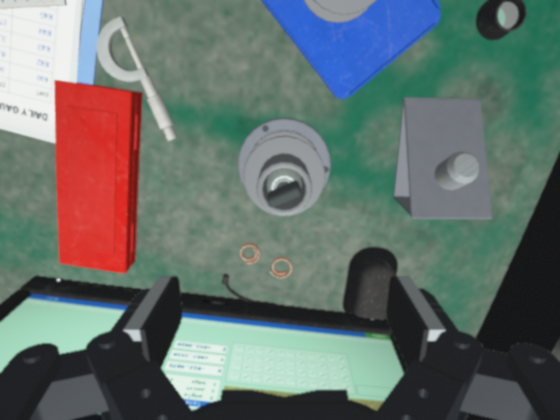

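The wrist view shows the full spool seated on the turntable (flange and tube heights as the empty's were), with the wing bar at (285,190). Its long axis is at azimuth 96°, so spin +66.5° to grip it across.

Emit:
step_arm(
  commands=[
    {"gripper": 0.3,"x": -0.8,"y": -1.1,"z": 0,"spin": 0},
    {"gripper": 0.3,"x": 0,"y": 0,"z": 0,"spin": 8.3},
    {"gripper": 0.3,"x": 0,"y": 0,"z": 0,"spin": 8.3},
    {"gripper": 0.3,"x": 0,"y": 0,"z": 0,"spin": 8.3},
    {"gripper": 0.3,"x": 0,"y": 0,"z": 10,"spin": 8.3},
    {"gripper": 0.3,"x": 0,"y": 0,"z": 20,"spin": 8.3},
    {"gripper": 0.3,"x": 0,"y": 0,"z": 20,"spin": 8.3},
    {"gripper": 0.3,"x": 0,"y": 0,"z": 20,"spin": 8.3},
    {"gripper": 0.3,"x": 0,"y": 0,"z": 20,"spin": 8.4},
    {"gripper": 0.3,"x": 0,"y": 0,"z": 0,"spin": 0},
  ],
  force=40,
)

```text
time: 28.1
eef_pos: [0.5371, -0.3964, 0.1839]
tcp_rot: [0.67, 0.743, 0.0, -0.004]
contact_force: [-0.4, -1.0, -0.1]
opening: 0.349
finger_force: 0.0
```

Emit:
step_arm(
  commands=[
    {"gripper": 0.3,"x": 0,"y": 0,"z": 0,"spin": 0},
    {"gripper": 0.3,"x": 0,"y": 0,"z": 20,"spin": 0},
    {"gripper": 0.3,"x": 0,"y": 0,"z": 20,"spin": 0},
    {"gripper": 0.3,"x": 0,"y": 0,"z": 12,"spin": 0},
    {"gripper": 0.3,"x": 0,"y": 0,"z": 6,"spin": 0},
    {"gripper": 0.3,"x": 0,"y": 0,"z": 0,"spin": 0},
    {"gripper": 0.3,"x": 0,"y": 0,"z": 0,"spin": 0},
    {"gripper": 0.3,"x": 0,"y": 0,"z": 0,"spin": 0},
    {"gripper": 0.3,"x": 0,"y": 0,"z": 0,"spin": 0},
    {"gripper": 0.3,"x": 0,"y": 0,"z": 0,"spin": 0},
  ],
)

```text
time: 29.1
eef_pos: [0.5388, -0.398, 0.1306]
tcp_rot: [0.67, 0.743, -0.0, 0.001]
contact_force: [-0.5, -0.5, -0.9]
opening: 0.347
finger_force: 0.0
```

Emit:
step_arm(
  commands=[
    {"gripper": 0.3,"x": 0,"y": 0,"z": 2,"spin": 0},
    {"gripper": 0.3,"x": 0,"y": 0,"z": 1.5,"spin": 0},
    {"gripper": 1,"x": 0,"y": 0,"z": 0,"spin": 0},
    {"gripper": 1,"x": 0,"y": 0,"z": 0,"spin": 0},
    {"gripper": 1,"x": 0,"y": 0,"z": 0,"spin": 0},
    {"gripper": 1,"x": 0,"y": 0,"z": 0,"spin": 0},
    {"gripper": 1,"x": 0,"y": 0,"z": 0,"spin": 0},
    {"gripper": 1,"x": 0,"y": 0,"z": 0,"spin": 0},
    {"gripper": 1,"x": 0,"y": 0,"z": 0,"spin": 0},
    {"gripper": 1,"x": 0,"y": 0,"z": 0,"spin": 0},
  ],
)

```text
time: 30.1
eef_pos: [0.5384, -0.3976, 0.1261]
tcp_rot: [0.67, 0.743, -0.0, -0.0]
contact_force: [-0.1, 0.8, -1.8]
opening: 0.097
finger_force: 41.0
```

Emit:
step_arm(
  commands=[
    {"gripper": 1,"x": 0,"y": 0,"z": 0,"spin": 5},
    {"gripper": 1,"x": 0,"y": 0,"z": 0,"spin": 8},
    {"gripper": 1,"x": 0,"y": 0,"z": 0,"spin": 8},
    {"gripper": 1,"x": 0,"y": 0,"z": 0,"spin": 8},
    {"gripper": 1,"x": 0,"y": 0,"z": 0,"spin": 8},
    {"gripper": 1,"x": 0,"y": 0,"z": 0,"spin": 8},
    {"gripper": 1,"x": 0,"y": 0,"z": 0,"spin": 8},
    {"gripper": 1,"x": 0,"y": 0,"z": 0,"spin": 8},
    {"gripper": 1,"x": 0,"y": 0,"z": 0,"spin": 8},
    {"gripper": 1,"x": 0,"y": 0,"z": 0,"spin": 8},
  ],
)

```text
time: 31.1
eef_pos: [0.5376, -0.3971, 0.1262]
tcp_rot: [0.987, 0.162, -0.001, -0.001]
contact_force: [-4.1, 2.8, 0.6]
opening: 0.096
finger_force: 41.4
```

```bash
python3 -c "
from plant import *
s=get_state();print(s['wrist_torque'],s['qpos'][5],s['tcp_rot'])"
```

```text
[0.273933   0.47540177 0.12293599] 0.45883213074704643 [ 0.9868434   0.16166879 -0.00130296 -0.00126626]
```

Emit:
step_arm(
  commands=[
    {"gripper": 1,"x": 0,"y": 0,"z": 0,"spin": 4},
    {"gripper": 1,"x": 0,"y": 0,"z": 0,"spin": 4},
    {"gripper": 1,"x": 0,"y": 0,"z": 0,"spin": 4},
    {"gripper": 1,"x": 0,"y": 0,"z": 0,"spin": 4},
    {"gripper": 1,"x": 0,"y": 0,"z": 0,"spin": 3},
    {"gripper": 1,"x": 0,"y": 0,"z": 0,"spin": 0},
    {"gripper": 1,"x": 0,"y": 0,"z": 0,"spin": 0},
    {"gripper": 1,"x": 0,"y": 0,"z": 0,"spin": 0},
    {"gripper": 1,"x": 0,"y": 0,"z": 0,"spin": 0},
    {"gripper": 1,"x": 0,"y": 0,"z": 0,"spin": 0},
  ],
)

```text
time: 32.1
eef_pos: [0.5376, -0.3969, 0.1262]
tcp_rot: [1.0, -0.001, -0.002, -0.001]
contact_force: [-4.8, 3.1, 0.5]
opening: 0.094
finger_force: 41.4
```

```bash
python3 -c "
from plant import *
s=get_state();print(s['wrist_torque'],s['qpos'][5],s['tcp_rot'])"
```

```text
[0.26917215 0.51952031 0.00056133] 0.7852324804127777 [ 9.99997571e-01 -8.53893174e-04 -1.53256879e-03 -1.33438869e-03]
```

Emit:
step_arm(
  commands=[
    {"gripper": 1,"x": 0,"y": 0,"z": 0,"spin": 3},
    {"gripper": 1,"x": 0,"y": 0,"z": 0,"spin": 3},
    {"gripper": 1,"x": 0,"y": 0,"z": 0,"spin": 3},
    {"gripper": 1,"x": 0,"y": 0,"z": 3,"spin": 0},
    {"gripper": 1,"x": 0,"y": 0,"z": -3,"spin": 0},
    {"gripper": 1,"x": 0,"y": 0,"z": 0,"spin": 0},
    {"gripper": 1,"x": 0,"y": 0,"z": 0,"spin": 0},
    {"gripper": 1,"x": 0,"y": 0,"z": 0,"spin": 0},
    {"gripper": 1,"x": 0,"y": 0,"z": 0,"spin": 0},
    {"gripper": 1,"x": 0,"y": 0,"z": 0,"spin": 0},
  ],
)

```text
time: 33.1
eef_pos: [0.5376, -0.3967, 0.1261]
tcp_rot: [0.997, -0.079, -0.002, -0.001]
contact_force: [-5.5, 3.8, 1.7]
opening: 0.098
finger_force: 41.4
```

```bash
python3 -c "
from plant import *
s=get_state();print(s['wrist_torque'],s['qpos'][5],s['joint_efforts'][5])"
```

```text
[ 0.44676805  0.58966991 -0.06336076] 0.9422404484399713 -0.05754836602136493
```

Emit:
step_arm(
  commands=[
    {"gripper": 1,"x": 0,"y": 0,"z": 0,"spin": 3},
    {"gripper": 1,"x": 0,"y": 0,"z": 0,"spin": 3},
    {"gripper": 1,"x": 0,"y": 0,"z": 0,"spin": 2},
    {"gripper": 1,"x": 0,"y": 0,"z": 0,"spin": 0},
    {"gripper": 1,"x": 0,"y": 0,"z": 0,"spin": 0},
    {"gripper": 1,"x": 0,"y": 0,"z": 0,"spin": 0},
    {"gripper": 1,"x": 0,"y": 0,"z": 0,"spin": 0},
    {"gripper": 1,"x": 0,"y": 0,"z": 0,"spin": 0},
    {"gripper": 1,"x": 0,"y": 0,"z": 0,"spin": 0},
    {"gripper": 1,"x": 0,"y": 0,"z": 0,"spin": 0},
  ],
)

```text
time: 34.1
eef_pos: [0.5376, -0.3966, 0.1262]
tcp_rot: [0.989, -0.146, -0.002, -0.001]
contact_force: [-4.4, 4.0, 1.7]
opening: 0.095
finger_force: 49.8
```

```bash
python3 -c "
from plant import *
s=get_state();print(s['wrist_torque'],s['qpos'][5],s['joint_efforts'][5])"
```

```text
[0.55217655 0.62562904 0.89742761] 1.0781236984665061 0.8522362075746059
```

The torque jumped to 0.9 N m after about 113°, so the screw is at its stop. Releasing and backing off.

Emit:
step_arm(
  commands=[
    {"gripper": 0.3,"x": 0,"y": 0,"z": 0,"spin": 0},
    {"gripper": 0.3,"x": 0,"y": 0,"z": 0,"spin": 0},
    {"gripper": 0.3,"x": 0,"y": 0,"z": 0,"spin": 0},
    {"gripper": 0.3,"x": 0,"y": 0,"z": 0,"spin": 0},
    {"gripper": 0.3,"x": 0,"y": 0,"z": -10,"spin": 0},
    {"gripper": 0.3,"x": 0,"y": 0,"z": -30,"spin": 0},
    {"gripper": 0.3,"x": 0,"y": 0,"z": -40,"spin": 0},
    {"gripper": 0.3,"x": 0,"y": 0,"z": -40,"spin": 0},
    {"gripper": 0.3,"x": 0,"y": 0,"z": -35,"spin": 0},
    {"gripper": 0.3,"x": 0,"y": 0,"z": 0,"spin": 0},
  ],
)

```text
time: 35.1
eef_pos: [0.5408, -0.3998, 0.2909]
tcp_rot: [0.989, -0.148, 0.006, 0.004]
contact_force: [0.9, -0.2, 1.8]
opening: 0.35
finger_force: 0.0
```

Emit:
step_arm(
  commands=[
    {"gripper": 0.3,"x": 0,"y": 0,"z": 0,"spin": 0},
    {"gripper": 0.3,"x": 0,"y": 0,"z": 0,"spin": 0},
    {"gripper": 0.3,"x": 0,"y": 0,"z": 0,"spin": 0},
    {"gripper": 0.3,"x": 0,"y": 0,"z": 0,"spin": 0},
    {"gripper": 0.3,"x": 0,"y": 0,"z": 0,"spin": 0},
    {"gripper": 0.3,"x": 0,"y": 0,"z": 0,"spin": 0},
    {"gripper": 0.3,"x": 0,"y": 0,"z": 0,"spin": 0},
    {"gripper": 0.3,"x": 0,"y": 0,"z": 0,"spin": 0},
    {"gripper": 0.3,"x": 0,"y": 0,"z": 0,"spin": 0},
    {"gripper": 0.3,"x": 0,"y": 0,"z": 0,"spin": 0},
  ],
)

```text
time: 36.1
eef_pos: [0.5386, -0.3977, 0.2815]
tcp_rot: [0.989, -0.148, 0.0, 0.0]
contact_force: [0.3, -0.6, -0.4]
opening: 0.35
finger_force: 0.0
```

```bash
python3 - <<'E'
from look import *
c=look([(.5386,-.398)])
c,P=cloud('top'); p=P.reshape(-1,3); e=p[(np.hypot(p[:,0]-.38,p[:,1]+.29)<.06)&(p[:,2]>.044)&(p[:,2]<.056)]; print('empty flange',cv2.minEnclosingCircle((e[:,:2]*1000).astype(np.float32)))
E
```

```text
[ 0.5386 -0.3977  0.2815] 1.0814832428733983
zhist [1504  236    2    5    7 2397   98  168  458 1325   80   31  368    0]
0.056 0.068 2384 0.06409761164934073 ((539.612060546875, -397.0268249511719), 39.83283233642578) ((77.40669250488281, 78.74943542480469), 74.57255554199219)
0.08 0.1 626 0.09425015111728131 ((542.3839721679688, -398.5671691894531), 22.19757080078125) ((41.546897888183594, 42.05224609375), 81.18199157714844)
0.1 0.115 1389 0.10756926850066689 ((539.4727172851562, -397.0653076171875), 23.960912704467773) ((46.81188201904297, 47.27739715576172), 42.5152702331543)
0.116 0.15 412 0.13543763766932573 ((539.6986694335938, -397.1388244628906), 13.547178268432617) ((8.887877464294434, 27.02334976196289), 73.62071228027344)
empty flange ((377.0989685058594, -287.7921142578125), 39.89132308959961)
```

```bash
python3 -c "
from plant import *
print(sign_off())"
```

```text
the job is handed in; nothing more can be done
None
```

The job is handed in at about 36 s on the robot's clock: the empty spool stands in the tray, the full spool is home on the spindle, and the wing screw turned about 112° clockwise to its stop. I saw no contact with the ring gauge, loupe or micrometer, and `sign_off()` returned no verdict.

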